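# Lift the hinged lid off the storage box and park it in the stand

## Task

Open up the plywood box for the morning rush: raise its lid by the wire handle until it stands upright on its hinge pins, then lift it straight up off the pins. Still holding it upright, lower it hinge edge first into the wide empty slot at the front of the wooden pass stand until it rests on the bottom of the slot, and only then let go (do not drop it in). Leave the other things on the shelf where they are.

Things in the scene. Friction and masses are not known exactly. Their poses are not given: they have to be found in the camera images.
- box: Open-topped plywood storage box fixed to the shelf: 115 mm deep (x), 180 wide (y), 75 high, walls 8. Origin: centre of its underside. x points from its front to its hinge side (away from the robot, apart from yaw), z up. Its rim carries the shut lid. The hinge pins stand behind the rear wall.
- box_pins (a point): Midpoint of the box's hinge axis, 79 mm above the shelf, 71.5 towards +x from the box's origin (14 behind the rear wall). Axes as the box's. Two fixed steel pins, 6 in diameter, lie on this axis along y, from 56 to 88 either side of this point.
- lid_board (a point): Centre of the lid, a loose plywood board 121 x 180 x 8 mm (about 0.22 kg) lying shut on the box. Axes: x from handle edge to hinge edge, y along the hinge, z out of its top face (up when shut). A batten (6 x 120 x 8) under it, inside the box front, stops the shut lid being pulled forwards. No spring: let go, it falls shut or over backwards.
- lid_handle (a point): Centre of the lid's round steel bar handle, 10 mm diameter, along y, 69 clear between its two side wires; in the board's mid-plane, 40 ahead of its front edge (35 clear gap), 79 above the shelf when shut. It can be pinched from straight above, one finger in the gap; being round it can turn between the fingers as the lid swings. Axes as the lid's.
- lid_hinge (a point): Midpoint of the lid's hinge axis, 169 mm towards +x from lid_handle, so the bar swings on a 169 radius; within 2 of box_pins while hung (4 along y). Forked knuckles (16 wide, 17 thick, 76 either side of here) straddle the pins, mouths to the lid's +x: down when upright, then the lid lifts off, clear after 11. Board edge 8 towards -x of here, fork tips 8 towards +x.
- stand: Slotted wooden stand fixed to the shelf, 120 mm (x) x 100 (y) x 60 high. Origin: centre of its underside; x points away from the robot (apart from yaw), z up. Slots run along y: one wide empty slot at the front (nearest the robot) and three narrow ones behind it holding plastic passes (fixed), tops 94 above the shelf.
- slot (a point): Middle of the wide slot's floor, 20 mm above the shelf. Axes as the stand's. Slot 13 wide (x), 100 long (y), open at both ends; walls straight to 51 above the shelf, then a 45 degree lead-in to 31 wide at 60. The lid goes in hinge edge down, either face forward, knuckles outside the stand's ends (18 play each way); seated, its bar is 181 above the shelf.
- clip_mid (a point): Bystander: green plastic lunchbox latch clip, 45 x 22 x 15 mm, centre; lies near the stand.
- cap_mid (a point): Bystander: round blue steel bottle cap, 42 mm diameter, 22 mm high, centre; lies in front of the box.
- eraser_mid (a point): Bystander: yellow rubber eraser block 45 x 22 x 13 mm, centre; lies in front of the stand.
- flask_mid (a point): Bystander: steel bottle standing upright, 68 mm diameter, 190 mm high, point half-way up.
- mug_mid (a point): Bystander: white mug standing upright, 80 mm diameter, 90 mm high, point half-way up.
- tin_mid (a point): Bystander: round flat metal tin 50 mm diameter, 22 mm high, centre; lies between box and stand, nearer the robot.

How it is judged (in metres and radians):
On the way, in this order (a step that is already met when the one before it is completed fails the run):
1. the lid stands upright (within 0.2 rad) still hung on the pins (angle between the x axis of lid_hinge and the z axis of slot, either way round below 0.2 rad and height (world z) of lid_handle above 0.13 m and distance between lid_hinge and box_pins below 0.011 m), for 0.2 s.
2. the lid is lifted clear above the pins, upright within 0.35 rad (angle between the x axis of lid_hinge and the z axis of slot, either way round below 0.35 rad and height (world z) of lid_handle above 0.13 m and z of lid_hinge in the frame of box_pins above 0.02 m), for 0.1 s.
3. the lid is lowered to within 8 mm of the floor of the wide slot while the fingers still hold it (angle between the x axis of lid_hinge and the z axis of slot, either way round below 0.3 rad and height (world z) of lid_handle above 0.13 m and z of lid_hinge in the frame of slot below 0 m and x of lid_hinge in the frame of slot between -0.012 and 0.012 m and contact force between the fingers and lid above 0.3 N), for 0.1 s.
At the end, for the whole second after the job is handed in: The lid stands handle up in the wide slot of the stand, within 0.2 rad of upright, its hinge edge within 5 mm of the slot floor, within 10 mm of the slot's middle plane and 30 mm along it, at rest and let go (angle between the x axis of lid_hinge and the z axis of slot, either way round below 0.2 rad and height (world z) of lid_handle above 0.13 m and z of lid_hinge in the frame of slot below -0.003 m and x of lid_hinge in the frame of slot between -0.01 and 0.01 m and y of lid_hinge in the frame of slot between -0.03 and 0.03 m and linear speed of lid below 0.03 m/s); the robot touches nothing.
It fails at once if another thing on the shelf is pushed more than 40 mm away or knocked over (distance of any of clip_mid, cap_mid, eraser_mid, flask_mid, mug_mid, tin_mid from where it was at the start of the episode above 0.04 m).
It also fails if it takes over 58 s, if anything falls off the work surface, if the arm or the gripper's body presses on something with over 40 N, if the wrist force passes 120 N, or if a joint passes its speed limit or range.

## Robot

A 6-joint arm with a two-finger parallel gripper is mounted at the origin on the work surface. World frame = base frame: x ahead of the robot, y to its left, z up, the work surface at z = 0. Lengths are in m, angles in degrees, forces in N, time in s.
With the tool pointing down it reaches from about 0.4 to 0.825 m from the base axis. Payload 7 kg.
Tool frame: the origin (TCP) lies at the very end of the fingers, on their centre line; the grasp point (between the pads) lies 19 mm behind it; z points along the fingers, y is the line along which they close (so a half turn about z gives the same grasp; the last joint's range is limited). The gripper opens to 88 mm and grips with 3 to 60 N. Pads are 19 mm wide; open, the fingers measure 130 mm over their backs; the gripper's body (78 mm by 193 mm) begins 47 mm behind the grasp point.
Start: joints at [-57.863, 20.546, 0.682, 0, -70.136, -16.507], TCP at [0.182, -0.65, 0.227] pointing down, gripper open.
Joint ranges: [-176.03, 176.03], [-82.01, 121.73], [-58.28, 71.71], [-173.87, 95.51], [-174.79, -0.11], [-173.66, 173.66]. Speed limits (degrees/s): [136.94, 136.94, 172.46, 180, 180, 180].

## Interface

Orientations are given as [roll, pitch, yaw] about the fixed x, y, z axes, in that order (R = Rz(yaw) Ry(pitch) Rx(roll)).
In Python, from plant import r gives the robot as it stands. The module is installed in compiled form; this text tells all that it offers.
- The arm moves only by the tool jog_arm, never from a script. Its arguments are lists of equal length, an entry for each row: "travel": the shift along the tool's x, y, z each as a share of 50 cm, from -1 to 1, a list of three; "dr": the turn, a rotation vector about the tool's x, y, z each as a share of 360 degrees, from -1 to 1, a list of three; "claw": the opening, from 0 (shut) to 1 (fully open). A call has exactly 10 rows; each row is the pose to reach, as a shift and turn from the pose commanded when the call began, along the tool's axes at that moment, turning the shorter way round; what a row does not reach only later rows make up. A row lasts 1/8 s, in which the tool goes at most 62.5 mm and 10.7 degrees, less where a joint would pass 70% of its speed; a pose out of reach is approached as far as the arm can. A call with a number of a shift or a turn outside -1 to 1 is refused whole. A call with a gripper value outside its range is refused whole. The fingers move at their own pace and stop on an object; "newtons" is the grip in N (left out, the last holds). Time passes only in rows, so rows that repeat a pose let the fingers close, or fill a call up. It gives the time, the measured TCP pose, the force, the opening and the grip force at its end, in the units of the state.
- r.get_state(): the state, without advancing time (a new reading comes with each control period).
- r.capture(name): name is "scene" or "top" or "wrist"; returns a dict with "pixels" (400x640x3 uint8, red, green, blue), "range_z" (400x640 float32, m along the optical axis (not along the pixel's ray), 0 where there is no reading), "fx", "fy", "cx", "cy" (pixels), "dist_coeffs" ([k1, k2, p1, p2, k3] as OpenCV has them; the pictures are not rectified), "position" and "attitude" of the camera in the world; the wrist camera has in their place "hand_eye" (4x4, takes a point from camera to tool coordinates, whose origin is the TCP and whose axes are the flange's). Camera axes: x right, y up, looking along -z (the intrinsics and any distortion apply to the point x, -y, -z); pixel columns grow to the right and rows downward; lengths in m; the calibration is good to about 2 mm. A picture is of the moment at which its call begins: read the wrist's pose just before it.
- r.close_job(): hands the job in; it is judged then, once.
Trained networks look in the newest picture that a camera, given by its name, has taken for a name from the list of things; names that differ only in an ending like _2 or _b are one class to them, and where a whole thing is asked for, a point or a joint stands for the part that bears it (a point fixed in the world has none). Each returns a list of dicts, best first, with "conf" (0 to 1); they miss things now and then, are a little off and sometimes report something else, mostly with a low value. They report only what shows in the picture. A call takes as long as a camera call.
- r.boxes_of(name, camera): "extent" ([left, top, right, bottom] in pixels, round what is visible of it).
- r.regions_of(name, camera): "pixels" (400x640 bool, what is visible of it) and "extent" ([left, top, right, bottom] in pixels, round what is visible of it).
- r.tip_of(name, camera): "at" ([column, row] in pixels: a listed point, or the origin of a listed thing).
The state is a dict: "time_s": time; "joints": joint angles; "qd": joint speeds; "joint_torque": joint torques, N m; "tcp_pos": TCP position; "eef_rot": TCP orientation; "contact_force": force on the tool from outside, world axes, zero at the start; "moment": the same for the moment, N m; "gripper_width": finger opening in m; "gripper_force": force on a finger pad.
Only numpy, scipy, OpenCV 4.12 (cv2) and the standard library are available. Lean on these libraries where they do the work, as an engineer would, in place of code of your own. Each camera call takes 0.05 s, during which the arm holds its last target. There are 200 camera calls.

## Working session

There is one attempt and no reset: what is moved stays moved. The work goes in short steps, Python scripts to look and compute and a tool call to move; the robot and the scene stay as the last step left them, time stands still between calls to the robot, and variables do not carry over. Pictures are saved under pics/ and viewed, at most 10 in all, crops included, and the job is handed in when it is done.

Besides the shell and the picture viewer there is one more tool, called after "Request:" as name(argument=value, ...) on one line, values as JSON. jog_arm: Moves the arm, as the interface text tells. Its arguments: {"type":"object","properties":{"travel":{"type":"array"},"dr":{"type":"array"},"claw":{"type":"array"},"newtons":{"type":"number"}},"required":["travel","dr","claw"]}

```bash
mkdir -p pics
cat > h.py <<'E'
import numpy as np, cv2
from scipy.spatial.transform import Rotation as R
from plant import r
def T(c,s=None):
    M=np.eye(4)
    if 'hand_eye' in c:
        s=s or r.get_state(); W=np.eye(4); W[:3,:3]=R.from_euler('xyz',s['eef_rot'],degrees=True).as_matrix(); W[:3,3]=s['tcp_pos']
        return W@np.array(c['hand_eye'])
    a=np.array(c['attitude'],float)
    M[:3,:3]=a if a.shape==(3,3) else R.from_euler('xyz',a,degrees=True).as_matrix()
    M[:3,3]=c['position']; return M
def K(c): return np.array([[c['fx'],0,c['cx']],[0,c['fy'],c['cy']],[0,0,1.]])
def rays(c,uv):
    p=cv2.undistortPoints(np.array(uv,float).reshape(-1,1,2),K(c),np.array(c['dist_coeffs'])).reshape(-1,2)
    return np.c_[p[:,0],-p[:,1],-np.ones(len(p))]
def on_z(c,uv,z,M):
    d=rays(c,uv)@M[:3,:3].T; o=M[:3,3]
    return o+d*((z-o[2])/d[:,2])[:,None]
def cloud(c,M):
    v,u=np.mgrid[:400,:640]; d=c['range_z'].ravel()
    p=rays(c,np.c_[u.ravel(),v.ravel()])*d[:,None]
    p=p@M[:3,:3].T+M[:3,3]; p[d==0]=np.nan
    return p.reshape(400,640,3)
E
python3 - <<'E'
from h import *
s=r.get_state(); print(s)
for n in ['scene','top']:
    c=r.capture(n); print(n,c['position'],c['attitude'],c['fx'],c['dist_coeffs'])
    cv2.imwrite(f'pics/{n}0.png',c['pixels'][:,:,::-1]); M=T(c)
    np.savez(f'{n}.npz',P=cloud(c,M))
    for k,z in dict(box=0,box_pins=.079,lid_board=.079,lid_handle=.079,lid_hinge=.079,stand=0,slot=.02,clip_mid=.008,cap_mid=.011,eraser_mid=.006,flask_mid=.095,mug_mid=.045,tin_mid=.011).items():
        t=r.tip_of(k,n)
        print(k,[(np.round(q['at'],1).tolist(),round(q['conf'],2),np.round(on_z(c,q['at'],z,M)[0],4).tolist()) for q in t[:2]])
E
```

```text
{'time_s': 0.0, 'joints': array([-5.78632451e+01,  2.05929225e+01,  6.35248481e-01, -1.99946198e-02,
       -7.01357527e+01, -1.65059673e+01]), 'qd': array([-0.01243546,  0.09337195,  0.06449495,  0.05025145,  0.06286891,
        0.02535207]), 'joint_torque': array([-1.63360477e-03, -5.82714951e+01,  2.93061233e+01,  6.99728251e+00,
        6.99762837e-03, -2.05653159e-04]), 'tcp_pos': array([ 0.1817087 , -0.64958854,  0.22561749]), 'eef_rot': array([ 1.79905083e+02, -8.52490612e-03, -1.64376015e+02]), 'contact_force': array([-0.39685786, -0.39208922,  0.42591767]), 'moment': array([-0.04255432,  0.0280161 , -0.00059085]), 'gripper_force': 0.0, 'gripper_width': 0.08760745646448669}
scene [1.51771526 0.08394257 1.0116176 ] [46.62856405  0.64953744 93.61761105] 494.440631970033 [-0.08376417  0.          0.          0.          0.        ]
box [([267.2, 224.7], 0.58, [0.5631, -0.1379, 0.0]), ([385.8, 202.3], 0.19, [0.4539, 0.2, 0.0])]
box_pins [([266.8, 224.4], 0.65, [0.6366, -0.1218, 0.079])]
lid_board [([262.1, 207.4], 0.89, [0.5741, -0.1435, 0.079])]
lid_handle [([260.3, 181.6], 0.7,
[... 1011 characters left out ...]
0.56, [0.465, -0.1616, 0.079])]
lid_hinge [([353.1, 178.0], 0.97, [0.6323, -0.1176, 0.079])]
stand [([266.5, 201.2], 0.59, [0.5623, 0.1676, 0.0]), ([355.3, 179.3], 0.59, [0.6455, -0.1327, 0.0])]
slot [([259.7, 206.0], 0.81, [0.5425, 0.1867, 0.02])]
clip_mid [([275.0, 163.9], 0.67, [0.691, 0.1434, 0.008])]
cap_mid [([364.5, 240.6], 0.51, [0.4372, -0.1635, 0.011]), ([255.6, 235.9], 0.37, [0.4435, 0.1968, 0.011])]
eraser_mid [([257.6, 233.7], 0.62, [0.4512, 0.1913, 0.006])]
flask_mid [([161.9, 173.6], 0.7, [0.6282, 0.4906, 0.095]), ([262.3, 198.0], 0.51, [0.5576, 0.1679, 0.095])]
mug_mid [([454.7, 202.7], 0.62, [0.5657, -0.4517, 0.045])]
tin_mid [([313.0, 250.6], 0.51, [0.4002, 0.0054, 0.011])]
```

View pics/top0.png

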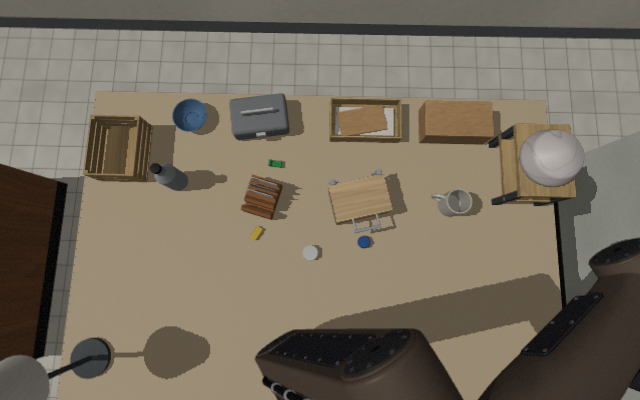

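View pics/scene0.png

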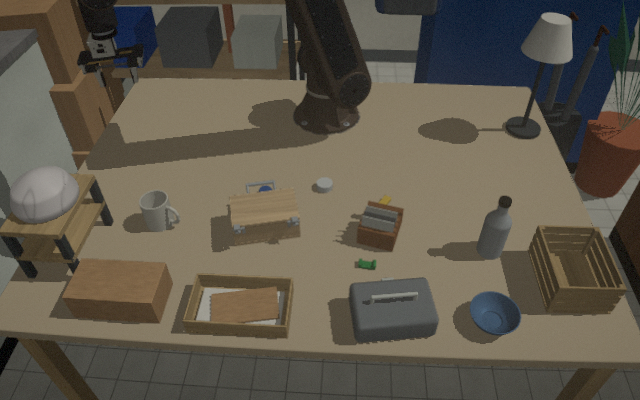

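Run:
```python
from h import *
for n in ['top','scene']:
    P=np.load(n+'.npz')['P']; z=P[...,2]
    def sel(x0,x1,y0,y1,z0,z1):
        m=(P[...,0]>x0)&(P[...,0]<x1)&(P[...,1]>y0)&(P[...,1]<y1)&(z>z0)&(z<z1)
        return P[m]
    def rect(p): 
        (c,wh,a)=cv2.minAreaRect((p[:,:2]*1000).astype(np.float32)); return np.round(c,1),np.round(wh,1),round(a,2),len(p),np.round(np.median(p[:,2]),4)
    print(n,'floor',np.nanmedian(sel(.3,.4,-.3,.3,-.02,.02)[:,2]))
    p=sel(.49,.66,-.27,-.0,.078,.092); print('lid',rect(p))
    p=sel(.42,.495,-.27,-.05,.07,.095); print('handle',rect(p))
    p=sel(.48,.65,.08,.27,.054,.068); print('stand60',rect(p))
    p=sel(.48,.65,.08,.27,.085,.1); print('passes',rect(p))
```

```text
top floor 0.0009156231205562637
lid (array([ 563.4, -139.8]), array([164.4, 181.9]), 12.63, 2236, np.float64(0.0839))
handle (array([ 476.5, -133.6]), array([137.7,  34.6]), 88.9, 123, np.float64(0.0836))
stand60 (array([571.4, 180.8]), array([100.5, 120.4]), 74.02, 762, np.float64(0.0601))
passes (array([594.8, 172.9]), array([83.9, 42.9]), 74.9, 100, np.float64(0.0938))
scene floor -0.002708984641886847
lid (array([ 562.9, -141.7]), array([166. , 180.9]), 12.69, 2003, np.float64(0.0814))
handle (array([ 478.9, -135.2]), array([ 31.5, 135.2]), 0.21, 116, np.float64(0.0792))
stand60 (array([577. , 176.7]), array([ 98.3, 116.5]), 74.54, 424, np.float64(0.0587))
passes (array([595.6, 171.3]), array([84.2, 47.4]), 73.32, 267, np.float64(0.0901))
```

The top picture shows the lid at about (360,198) with its bar near (366,230), the cap just in front at (364,242), and the stand at (262,197) with the tin at (311,253). The scene picture agrees. Next I'll get closer wrist views.

```bash
cat > mv.py <<'E'
# plan jog numbers from commanded pose (cmd.json: pos, rot euler) to target
import json,sys,os
from h import *
def load():
    return json.load(open('cmd.json')) if os.path.exists('cmd.json') else dict(p=[.182,-.65,.227],e=[180,0,-164.37])
def rows(targets,save=True):
    """targets: list of (pos,euler); prints travel/dr; stores the last"""
    c=load(); R0=R.from_euler('xyz',c['e'],degrees=True); p0=np.array(c['p']); tr=[];dr=[]
    for p,e in targets:
        t=np.round(R0.inv().apply(np.array(p)-p0)/.5,4); d=np.round((R0.inv()*R.from_euler('xyz',e,degrees=True)).as_rotvec(degrees=True)/360,4)
        tr.append((t+0).tolist()); dr.append((d+0).tolist())
    tr+= [tr[-1]]*(10-len(tr)); dr+=[dr[-1]]*(10-len(dr))
    print(json.dumps(tr)); print(json.dumps(dr))
    if save: json.dump(dict(p=(p0+R0.apply(np.array(tr[-1])*.5)).tolist(),e=(R0*R.from_rotvec(np.array(dr[-1])*360,degrees=True)).as_euler('xyz',degrees=True).tolist()),open('cmd.json','w'))
E
python3 - <<'E'
from mv import *
c=r.capture('wrist'); print(np.round(c['hand_eye'],3),c['fx'],c['dist_coeffs'])
rows([((.42,-.25,.40),(180,0,-77.35))])
rows([((.46,.12,.40),(180,0,-77.35))])
E
```

```text
[[-0.     0.964  0.264  0.072]
 [ 1.     0.001 -0.001 -0.001]
 [-0.001  0.264 -0.964 -0.158]
 [ 0.     0.     0.     1.   ]] 275.70747309659606 [-0.00267078  0.          0.          0.          0.        ]
[[-0.6739, 0.6422, -0.346], [-0.6739, 0.6422, -0.346], [-0.6739, 0.6422, -0.346], [-0.6739, 0.6422, -0.346], [-0.6739, 0.6422, -0.346], [-0.6739, 0.6422, -0.346], [-0.6739, 0.6422, -0.346], [-0.6739, 0.6422, -0.346], [-0.6739, 0.6422, -0.346], [-0.6739, 0.6422, -0.346]]
[[0.0, 0.0, -0.2417], [0.0, 0.0, -0.2417], [0.0, 0.0, -0.2417], [0.0, 0.0, -0.2417], [0.0, 0.0, -0.2417], [0.0, 0.0, -0.2417], [0.0, 0.0, -0.2417], [0.0, 0.0, -0.2417], [0.0, 0.0, -0.2417], [0.0, 0.0, -0.2417]]
[[-0.7045, -0.2401, 0.0], [-0.7045, -0.2401, 0.0], [-0.7045, -0.2401, 0.0], [-0.7045, -0.2401, 0.0], [-0.7045, -0.2401, 0.0], [-0.7045, -0.2401, 0.0], [-0.7045, -0.2401, 0.0], [-0.7045, -0.2401, 0.0], [-0.7045, -0.2401, 0.0], [-0.7045, -0.2401, 0.0]]
[[0.0, 0.0, 0.0], [0.0, 0.0, 0.0], [0.0, 0.0, 0.0], [0.0, 0.0, 0.0], [0.0, 0.0, 0.0], [0.0, 0.0, 0.0], [0.0, 0.0, 0.0], [0.0, 0.0, 0.0], [0.0, 0.0, 0.0], [0.0, 0.0, 0.0]]
```

Request:
jog_arm(travel=[[-0.674,0.642,-0.346],[-0.674,0.642,-0.346],[-0.674,0.642,-0.346],[-0.674,0.642,-0.346],[-0.674,0.642,-0.346],[-0.674,0.642,-0.346],[-0.674,0.642,-0.346],[-0.674,0.642,-0.346],[-0.674,0.642,-0.346],[-0.674,0.642,-0.346]], dr=[[0,0,-0.2417],[0,0,-0.2417],[0,0,-0.2417],[0,0,-0.2417],[0,0,-0.2417],[0,0,-0.2417],[0,0,-0.2417],[0,0,-0.2417],[0,0,-0.2417],[0,0,-0.2417]], claw=[1,1,1,1,1,1,1,1,1,1])

```text
time_s: 2.7
tcp_pos: [0.4198, -0.2498, 0.3994]
eef_rot: [180.0, 0.0, -77.3]
contact_force: [0.3, 0.1, -0.5]
gripper_width: 0.0875
gripper_force: 0.0
```

Request:
jog_arm(travel=[[-0.7045,-0.24,0],[-0.7045,-0.24,0],[-0.7045,-0.24,0],[-0.7045,-0.24,0],[-0.7045,-0.24,0],[-0.7045,-0.24,0],[-0.7045,-0.24,0],[-0.7045,-0.24,0],[-0.7045,-0.24,0],[-0.7045,-0.24,0]], dr=[[0,0,0],[0,0,0],[0,0,0],[0,0,0],[0,0,0],[0,0,0],[0,0,0],[0,0,0],[0,0,0],[0,0,0]], claw=[0.3,0.3,0.3,0.3,0.3,0.3,0.3,0.3,0.3,0.3])

```text
time_s: 3.95
tcp_pos: [0.46, 0.1186, 0.3998]
eef_rot: [-180.0, 0.0, -77.5]
contact_force: [-0.4, -0.6, -0.5]
gripper_width: 0.026
gripper_force: 0.0
```

Run:
```python
from mv import *
print(load()); s=r.get_state(); c=r.capture('wrist'); M=T(c,s)
print(s['tcp_pos'],s['eef_rot'],s['joints'])
cv2.imwrite('pics/w1.png',c['pixels'][:,:,::-1])
P=cloud(c,M); np.savez('w1.npz',P=P)
z=P[...,2]
print('floor',np.nanmedian(z))
p=P[(P[...,0]>.48)&(P[...,0]<.66)&(P[...,1]>.06)&(P[...,1]<.3)&(abs(z-.06)<.006)]
print(cv2.minAreaRect((p[:,:2]*1000).astype(np.float32)),len(p),np.median(p[:,2]))
for k,h in dict(slot=.02,stand=0).items(): print(k,[(q['at'],q['conf'],on_z(c,q['at'],h,M)) for q in r.tip_of(k,'wrist')[:2]])
# profile across stand x
o=np.array([.5714,.1808]);a=np.radians(-16)
q=(P[...,:2]-o)@np.array([[np.cos(a),-np.sin(a)],[np.sin(a),np.cos(a)]])
m=(abs(q[...,1])<.04)&(abs(q[...,0])<.08)
for x in np.arange(-.07,.0,.002):
    mm=m&(abs(q[...,0]-x)<.001); 
    if mm.any(): print(round(x,3),mm.sum(),np.round(np.nanpercentile(z[mm],[5,50,95]),4))
```

```text
{'p': [0.4600247097181129, 0.11999292425430935, 0.4], 'e': [180.0, 0.0, -77.358]}
[0.45996701 0.11859056 0.39980648] [-1.79971027e+02  9.61255229e-03 -7.74859659e+01] [ 3.82756218e+01 -2.73734660e+00 -5.44238764e+00  3.93994473e-03
 -8.72646874e+01 -2.57617771e+01]
floor 0.02368966019896951
((571.7274169921875, 178.89569091796875), (100.69108581542969, 117.81019592285156), 74.49092864990234) 2132 0.05928778472670737
slot [([275.5, 191.6], 0.64, array([[0.53680004, 0.19076198, 0.02      ]])), ([264.8, 180.4], 0.45, array([[0.56142481, 0.17291121, 0.02      ]]))]
stand [([264.1, 180.7], 0.66, array([[0.56594418, 0.17849717, 0.        ]]))]
-0.07 36 [-0.0016 -0.0003  0.0013]
-0.068 35 [-0.0021  0.      0.001 ]
-0.066 36 [-0.0013 -0.      0.0017]
-0.064 35 [-0.002  -0.0005  0.0012]
-0.062 35 [-0.0019 -0.0003  0.001 ]
-0.06 36 [0.0001 0.0513 0.0531]
-0.058 44 [0.0519 0.0535 0.0552]
-0.056 41 [0.054  0.0557 0.0566]
-0.054 47 [0.0561 0.0574 0.0594]
-0.052 42 [0.0579 0.0592 0.0611]
-0.05 44 [0.0569 0.0587 0.0602]
-0.048 43 [0.0554 0.0564 0.0577]
-0.046 40 [0.0529 0.0544 0.0565]
-0.044 44 [0.0507 0.0529 0.0542]
-0.042 20 [0.0201 0.0508 0.0527]
-0.04 41 [0.0179 0.0196 0.021 ]
-0.038 40 [0.0183 0.0198 0.0209]
-0.036 38 [0.0182 0.02   0.0214]
-0.034 36 [0.018  0.0199 0.0208]
-0.032 42 [0.0189 0.0198 0.0207]
-0.03 66 [0.0187 0.021  0.0504]
-0.028 51 [0.0324 0.0515 0.0538]
-0.026 51 [0.0524 0.054  0.0553]
-0.024 45 [0.0545 0.0564 0.0584]
-0.022 47 [0.0558 0.0577 0.0593]
-0.02 51 [0.0583 0.0595 0.061 ]
-0.018 41 [0.0561 0.0577 0.0598]
-0.016 37 [0.0547 0.0559 0.0575]
-0.014 37 [0.0524 0.0544 0.0561]
-0.012 45 [0.051  0.0524 0.0542]
-0.01 65 [0.0502 0.0593 0.0613]
-0.008 42 [0.0582 0.06   0.0608]
-0.006 49 [0.0583 0.0596 0.0609]
-0.004 39 [0.058  0.0599 0.0611]
-0.002 50 [0.0581 0.0595 0.0609]
```

View pics/w1.png

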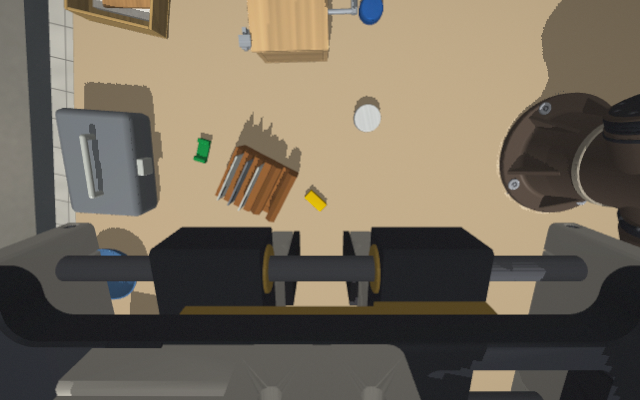

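The wrist picture shows the stand centred near (258,183) with its wide slot on the side near the robot (~(278,193)), the eraser at (316,200), and the lid's corner at top. I'll fit the slot's line and move over the handle.

Run:
```python
from mv import *
P=np.load('w1.npz')['P']; z=P[...,2]
o=np.array([.5716,.1798]);a=np.radians(-15.8)
q=(P[...,:2]-o)@np.array([[np.cos(a),-np.sin(a)],[np.sin(a),np.cos(a)]])
m=(abs(q[...,1])<.046)&(abs(q[...,0]+.0355)<.012)&(z<.035)
f=np.polyfit(q[m][:,1],q[m][:,0],1); print('floor line (x vs y)',f, 'dyaw',-np.degrees(np.arctan(f[0])),m.sum())
m=(abs(q[...,0])<.07)&(abs(q[...,1])<.07)&(z>.04)&(z<.063)
print('ext x,y',np.percentile(q[m],[.3,99.7],axis=0))
rows([((.45,-.166,.25),(180,0,-77.35))])
```

```text
floor line (x vs y) [-0.01176274 -0.03527152] dyaw 0.6739242012470191 286
ext x,y [[-0.06080579 -0.05112071]
 [ 0.05864422  0.04909081]]
[[0.5537, 0.1447, 0.3], [0.5537, 0.1447, 0.3], [0.5537, 0.1447, 0.3], [0.5537, 0.1447, 0.3], [0.5537, 0.1447, 0.3], [0.5537, 0.1447, 0.3], [0.5537, 0.1447, 0.3], [0.5537, 0.1447, 0.3], [0.5537, 0.1447, 0.3], [0.5537, 0.1447, 0.3]]
[[0.0, 0.0, 0.0], [0.0, 0.0, 0.0], [0.0, 0.0, 0.0], [0.0, 0.0, 0.0], [0.0, 0.0, 0.0], [0.0, 0.0, 0.0], [0.0, 0.0, 0.0], [0.0, 0.0, 0.0], [0.0, 0.0, 0.0], [0.0, 0.0, 0.0]]
```

Request:
jog_arm(travel=[[0.5537,0.1447,0.3],[0.5537,0.1447,0.3],[0.5537,0.1447,0.3],[0.5537,0.1447,0.3],[0.5537,0.1447,0.3],[0.5537,0.1447,0.3],[0.5537,0.1447,0.3],[0.5537,0.1447,0.3],[0.5537,0.1447,0.3],[0.5537,0.1447,0.3]], dr=[[0,0,0],[0,0,0],[0,0,0],[0,0,0],[0,0,0],[0,0,0],[0,0,0],[0,0,0],[0,0,0],[0,0,0]], claw=[0.3,0.3,0.3,0.3,0.3,0.3,0.3,0.3,0.3,0.3])

```text
time_s: 5.35
tcp_pos: [0.4503, -0.1653, 0.2501]
eef_rot: [-179.9, -0.0, -77.3]
contact_force: [0.2, -0.1, 0.5]
gripper_width: 0.0263
gripper_force: 0.0
```

Run:
```python
from mv import *
s=r.get_state(); c=r.capture('wrist'); M=T(c,s)
print(s['tcp_pos'],s['eef_rot'],load())
cv2.imwrite('pics/w2.png',c['pixels'][:,:,::-1])
P=cloud(c,M); np.savez('w2.npz',P=P); z=P[...,2]
for k,h in dict(lid_handle=.079,lid_board=.079,lid_hinge=.079).items(): print(k,[(q['at'],q['conf'],on_z(c,q['at'],h,M)) for q in r.tip_of(k,'wrist')[:2]])
p=P[(P[...,0]>.5)&(P[...,0]<.66)&(P[...,1]>-.27)&(P[...,1]<0)&(abs(z-.083)<.006)]
print(cv2.minAreaRect((p[:,:2]*1000).astype(np.float32)),len(p),np.median(p[:,2]))
# lid frame relative to rough bar
o=np.array([.4685,-.1620]);a=np.radians(12.65)
q=(P[...,:2]-o)@np.array([[np.cos(a),-np.sin(a)],[np.sin(a),np.cos(a)]])
m=(abs(q[...,1])<.03)&(abs(q[...,0])<.025)&(z>.06)&(z<.1)
print('bar',m.sum(),np.nanpercentile(q[m],[2,50,98],axis=0),np.nanpercentile(z[m],[5,50,95]), np.polyfit(q[m][:,1],q[m][:,0],1))
m=(abs(q[...,1])<.07)&(q[...,0]>.02)&(q[...,0]<.1)&(z>.07)&(z<.1)
for y in np.arange(-.06,.07,.02):
    k=m&(abs(q[...,1]-y)<.006); print('edge',round(y,2),k.sum(), np.min(q[k][:,0]) if k.any() else None)
k=(q[...,0]>-.02)&(q[...,0]<.03)&(z>.06)&(z<.1)&(abs(q[...,1])<.06); print('wires y',np.percentile(q[k][:,1],[1,99]))
```

```text
[ 0.45028797 -0.16528478  0.25009933] [-1.79936908e+02 -9.27264937e-03 -7.72694204e+01] {'p': [0.4500197145520796, -0.16597970568031856, 0.25], 'e': [180.0, 0.0, -77.358]}
lid_handle [([302.3, 183.6], 0.58, array([[ 0.47317264, -0.16545235,  0.079     ]]))]
lid_board [([222.1, 184.4], 0.87, array([[ 0.56809672, -0.14303237,  0.079     ]]))]
lid_hinge []
((569.8308715820312, -158.00247192382812), (156.12530517578125, 149.68673706054688), 16.315263748168945) 12553 0.08257703529323807
bar 395 [[-0.00202158 -0.02892448]
 [ 0.00241269 -0.00101498]
 [ 0.00744574  0.02806333]] [0.07941982 0.08258388 0.08430579] [-0.02373911  0.00239584]
edge -0.06 515 0.04374659537104277
edge -0.04 640 0.02075434269935256
edge -0.02 495 0.04282192011621866
edge 0.0 485 0.04235291938048441
edge 0.02 467 0.041940646675206784
edge 0.04 478 0.020647091603861013
edge 0.06 6 0.04137183515768848
wires y [-0.0445325   0.03783221]
```

View pics/w2.png

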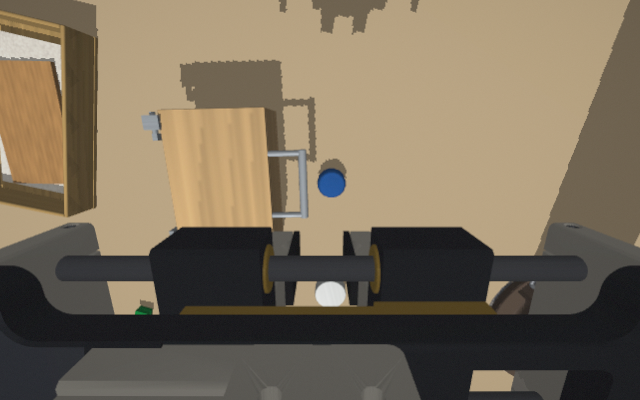

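The second wrist picture shows the bar clearly at (304,183) between wires at rows 153 and 215, with the cap at (331,183) and board edge at column 270. I'll pinch the bar now.

Run:
```python
from mv import *
E=(180,0,-76.3)
rows([((.4716,-.1647,.11),E)]*5+[((.4716,-.1647,.061),E)])
```

```text
[[0.0069, -0.0427, 0.28], [0.0069, -0.0427, 0.28], [0.0069, -0.0427, 0.28], [0.0069, -0.0427, 0.28], [0.0069, -0.0427, 0.28], [0.0069, -0.0427, 0.378], [0.0069, -0.0427, 0.378], [0.0069, -0.0427, 0.378], [0.0069, -0.0427, 0.378], [0.0069, -0.0427, 0.378]]
[[0.0, 0.0, -0.0029], [0.0, 0.0, -0.0029], [0.0, 0.0, -0.0029], [0.0, 0.0, -0.0029], [0.0, 0.0, -0.0029], [0.0, 0.0, -0.0029], [0.0, 0.0, -0.0029], [0.0, 0.0, -0.0029], [0.0, 0.0, -0.0029], [0.0, 0.0, -0.0029]]
```

Request:
jog_arm(travel=[[0.0069,-0.0427,0.28],[0.0069,-0.0427,0.28],[0.0069,-0.0427,0.28],[0.0069,-0.0427,0.28],[0.0069,-0.0427,0.28],[0.0069,-0.0427,0.378],[0.0069,-0.0427,0.378],[0.0069,-0.0427,0.378],[0.0069,-0.0427,0.378],[0.0069,-0.0427,0.378]], dr=[[0,0,-0.0029],[0,0,-0.0029],[0,0,-0.0029],[0,0,-0.0029],[0,0,-0.0029],[0,0,-0.0029],[0,0,-0.0029],[0,0,-0.0029],[0,0,-0.0029],[0,0,-0.0029]], claw=[0.25,0.25,0.25,0.25,0.25,0.25,0.25,0.25,0.25,0.25], newtons=15)

```text
time_s: 6.8
tcp_pos: [0.4723, -0.1648, 0.0618]
eef_rot: [-179.9, -0.0, -76.3]
contact_force: [0.3, 1.2, 0.8]
gripper_width: 0.022
gripper_force: 0.0
```

Request:
jog_arm(travel=[[0,0,0],[0,0,0],[0,0,0],[0,0,0],[0,0,0],[0,0,0],[0,0,0],[0,0,0],[0,0,0],[0,0,0]], dr=[[0,0,0],[0,0,0],[0,0,0],[0,0,0],[0,0,0],[0,0,0],[0,0,0],[0,0,0],[0,0,0],[0,0,0]], claw=[0,0,0,0,0,0,0,0,0,0], newtons=15)

```text
time_s: 8.05
tcp_pos: [0.4719, -0.1648, 0.0607]
eef_rot: [-180.0, -0.0, -76.3]
contact_force: [3.3, 0.5, 3.7]
gripper_width: 0.0092
gripper_force: 15.0
```

```bash
cat > sw.py <<'E'
from mv import *
a=np.radians(13.7); d=np.array([np.cos(a),np.sin(a),0])
def sw(a0,a1,bar,rad=.169,n=10):
    """swing rows; bar = commanded TCP at shut"""
    h=np.array(bar)+.169*d; T=[]
    for t in np.linspace(a0,a1,n+1)[1:]:
        t=np.radians(t); T.append((h-rad*np.cos(t)*d+[0,0,rad*np.sin(t)],(180,0,-76.3)))
    rows(T)
E
python3 - <<'E'
from sw import *
print(r.get_state())
sw(0,30,(.4716,-.1647,.061),.1688)
E
```

```text
{'time_s': 8.05, 'joints': array([ 3.31879254e+00,  1.43629315e+01, -3.33336296e+01,  8.27331285e-03,
       -4.22599234e+01,  1.03696636e+01]), 'qd': array([ 0.00232151,  0.08710577,  0.08067622, -0.05290668,  0.04062623,
        0.14931235]), 'joint_torque': array([-8.64815433e-01, -3.95517039e+01,  1.77253997e+01,  4.23236892e+00,
       -1.13652293e+00, -1.94395700e-02]), 'tcp_pos': array([ 0.4719032 , -0.16479392,  0.0606998 ]), 'eef_rot': array([-1.79958198e+02, -1.33101080e-02, -7.63054277e+01]), 'contact_force': array([3.30828159, 0.49129976, 3.68023641]), 'moment': array([ 0.27150826, -1.07819787,  0.00862772]), 'gripper_force': 15.00027447938919, 'gripper_width': 0.009179310054980247}
[[0.0, -0.0008, -0.0177], [0.0, -0.0022, -0.0353], [0.0, -0.0045, -0.0528], [0.0, -0.0078, -0.0702], [0.0, -0.0119, -0.0874], [0.0, -0.0169, -0.1043], [0.0, -0.0228, -0.121], [0.0, -0.0296, -0.1373], [0.0, -0.0372, -0.1533], [0.0, -0.0456, -0.1688]]
[[0.0, 0.0, 0.0], [0.0, 0.0, 0.0], [0.0, 0.0, 0.0], [0.0, 0.0, 0.0], [0.0, 0.0, 0.0], [0.0, 0.0, 0.0], [0.0, 0.0, 0.0], [0.0, 0.0, 0.0], [0.0, 0.0, 0.0], [0.0, 0.0, 0.0]]
```

Request:
jog_arm(travel=[[0,-0.002,-0.0177],[0,-0.0038,-0.0353],[0,-0.0061,-0.0528],[0,-0.0094,-0.0702],[0,-0.0135,-0.0874],[0,-0.0185,-0.1043],[0,-0.0244,-0.121],[0,-0.0312,-0.1373],[0,-0.0388,-0.1533],[0,-0.0472,-0.1688]], dr=[[0,0,0],[0,0,0],[0,0,0],[0,0,0],[0,0,0],[0,0,0],[0,0,0],[0,0,0],[0,0,0],[0,0,0]], claw=[0,0,0,0,0,0,0,0,0,0])

```text
time_s: 9.3
tcp_pos: [0.4947, -0.1591, 0.1455]
eef_rot: [-180.0, 0.0, -76.3]
contact_force: [0.5, 0.4, -2.5]
gripper_width: 0.009
gripper_force: 15.0
```

Run:
```python
from sw import *
s=r.get_state(); c=r.capture('wrist'); print(s['tcp_pos'],s['contact_force'],s['moment'])
cv2.imwrite('pics/w3.png',c['pixels'][:,:,::-1])
c=load(); c['p']=(np.array(c['p'])+.5*-.0016*R.from_euler('xyz',c['e'],degrees=True).as_matrix()[:,1]).tolist(); print(c)
json.dump(c,open('cmd.json','w'))
sw(30,60,np.array([.4716,-.1647,.061])+.0008*d,.1688)
```

```text
[ 0.4946944  -0.15912676  0.14546532] [ 0.51354747  0.3766272  -2.52335121] [0.04256893 0.29497865 0.00992169]
{'p': [0.4945371041469881, -0.1590896579406585, 0.1454], 'e': [180.0, 0.0, -76.31400000000001]}
[[0.0, -0.0092, -0.0151], [0.0, -0.0192, -0.0296], [0.0, -0.03, -0.0437], [0.0, -0.0415, -0.0571], [0.0, -0.0537, -0.0699], [0.0, -0.0665, -0.0821], [0.0, -0.0799, -0.0936], [0.0, -0.0939, -0.1043], [0.0, -0.1085, -0.1143], [0.0, -0.1236, -0.1236]]
[[0.0, 0.0, 0.0], [0.0, 0.0, 0.0], [0.0, 0.0, 0.0], [0.0, 0.0, 0.0], [0.0, 0.0, 0.0], [0.0, 0.0, 0.0], [0.0, 0.0, 0.0], [0.0, 0.0, 0.0], [0.0, 0.0, 0.0], [0.0, 0.0, 0.0]]
```

View pics/w3.png

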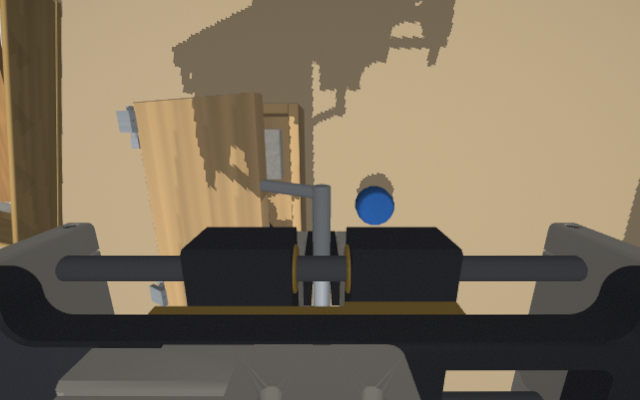

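The lid is half open about its hinge: the bar at (320,240) is held in the fingers, and the knuckle at (127,122) is still on its pin. The forces are small, so I'll continue the swing.

Request:
jog_arm(travel=[[0,-0.0092,-0.0151],[0,-0.0192,-0.0296],[0,-0.03,-0.0437],[0,-0.0415,-0.0571],[0,-0.0537,-0.0699],[0,-0.0665,-0.0821],[0,-0.0799,-0.0936],[0,-0.0939,-0.1043],[0,-0.1085,-0.1143],[0,-0.1236,-0.1236]], dr=[[0,0,0],[0,0,0],[0,0,0],[0,0,0],[0,0,0],[0,0,0],[0,0,0],[0,0,0],[0,0,0],[0,0,0]], claw=[0,0,0,0,0,0,0,0,0,0])

```text
time_s: 10.6
tcp_pos: [0.5543, -0.1448, 0.2081]
eef_rot: [180.0, -0.0, -76.3]
contact_force: [-5.9, -0.8, 5.0]
gripper_width: 0.0093
gripper_force: 15.0
```

Run:
```python
from sw import *
s=r.get_state(); print(s['tcp_pos'],s['contact_force'],s['moment'],load())
sw(60,89,np.array([.4716,-.1647,.061])+.0008*d,.1688,9)
```

```text
[ 0.55425494 -0.14483073  0.20810346] [-5.94912407 -0.75421827  5.03892581] [-0.17350849  2.22069486  0.05362526] {'p': [0.5545824143658401, -0.14446773191424792, 0.2072], 'e': [180.0, 0.0, -76.31400000000001]}
[[0.0, -0.0167, -0.009], [0.0, -0.0339, -0.0171], [0.0, -0.0515, -0.0242], [0.0, -0.0694, -0.0303], [0.0, -0.0877, -0.0353], [0.0, -0.1063, -0.0394], [0.0, -0.125, -0.0424], [0.0, -0.1439, -0.0443], [0.0, -0.1629, -0.0451], [0.0, -0.1629, -0.0451]]
[[0.0, 0.0, 0.0], [0.0, 0.0, 0.0], [0.0, 0.0, 0.0], [0.0, 0.0, 0.0], [0.0, 0.0, 0.0], [0.0, 0.0, 0.0], [0.0, 0.0, 0.0], [0.0, 0.0, 0.0], [0.0, 0.0, 0.0], [0.0, 0.0, 0.0]]
```

Request:
jog_arm(travel=[[0,-0.0162,-0.01],[0,-0.0334,-0.0185],[0,-0.051,-0.0257],[0,-0.069,-0.0318],[0,-0.0874,-0.0368],[0,-0.106,-0.0409],[0,-0.1248,-0.0439],[0,-0.1438,-0.0458],[0,-0.1629,-0.0466],[0,-0.1629,-0.0466]], dr=[[0,0,0],[0,0,0],[0,0,0],[0,0,0],[0,0,0],[0,0,0],[0,0,0],[0,0,0],[0,0,0],[0,0,0]], claw=[0,0,0,0,0,0,0,0,0,0])

```text
time_s: 11.85
tcp_pos: [0.6343, -0.125, 0.2296]
eef_rot: [180.0, 0.0, -76.3]
contact_force: [-0.1, 1.1, 1.2]
gripper_width: 0.0094
gripper_force: 15.0
```

Run:
```python
from sw import *
c=load(); c['p'][2]+=.00075; json.dump(c,open('cmd.json','w'))
s=r.get_state(); print(s['tcp_pos'],s['contact_force'],s['moment'],c)
for n in ['scene','top']:
    k=r.capture(n); M=T(k); P=cloud(k,M); z=P[...,2]
    # lid points, in lid yaw axes from hinge
    o=np.array([.6366,-.1245]); q=(P[...,:2]-o)@np.array([[d[0],-d[1]],[d[1],d[0]]])
    m=(abs(q[...,1])<.085)&(abs(q[...,1])>.045)&(abs(q[...,0])<.05)&(z>.1)&(z<.2)
    print(n,m.sum(),np.polyfit(z[m]-.079,q[m][:,0],1) if m.sum()>20 else '')
    cv2.imwrite(f'pics/{n}1.png',k['pixels'][:,:,::-1][120:300,150:470] if n=='scene' else k['pixels'][:,:,::-1])
```

```text
[ 0.63427414 -0.12500646  0.22959862] [-0.12789561  1.11602342  1.15814507] [-0.10315378  0.40888147 -0.01826641] {'p': [0.6337198013775796, -0.12519660125322624, 0.23049999999999998], 'e': [180.0, 0.0, -76.31400000000001]}
scene 921 [-0.00017323  0.00259807]
top 113 [-0.04301306 -0.00335331]
```

View pics/scene1.png

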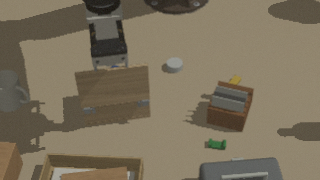

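The picture shows the lid standing upright at about (115,90) in the crop, and the depth fit says it leans by nearly 0. Next I'll lift it straight up.

Request:
jog_arm(travel=[[0,0,0],[0,0,0],[0,0,-0.015],[0,0,-0.03],[0,0,-0.05],[0,0,-0.075],[0,0,-0.1],[0,0,-0.125],[0,0,-0.14],[0,0,-0.14]], dr=[[0,0,0],[0,0,0],[0,0,0],[0,0,0],[0,0,0],[0,0,0],[0,0,0],[0,0,0],[0,0,0],[0,0,0]], claw=[0,0,0,0,0,0,0,0,0,0], newtons=25)

```text
time_s: 13.2
tcp_pos: [0.6338, -0.1253, 0.3008]
eef_rot: [-179.9, -0.0, -76.3]
contact_force: [0.4, -0.3, -2.5]
gripper_width: 0.0093
gripper_force: 25.0
```

Run:
```python
from sw import *
c=load(); c['p'][2]+=.07; json.dump(c,open('cmd.json','w'))
s=r.get_state(); print(s['tcp_pos'],s['contact_force'],s['moment'],c)
for n in ['scene','top']:
    k=r.capture(n); M=T(k); P=cloud(k,M); z=P[...,2]
    o=np.array([.6343,-.125]); q=(P[...,:2]-o)@np.array([[d[0],-d[1]],[d[1],d[0]]])
    m=(abs(q[...,1])<.1)&(abs(q[...,0])<.03)&(z>.15)&(z<.27)
    print(n,m.sum(),np.polyfit(z[m]-.2,q[m][:,0],1), np.percentile(q[m][:,1],[1,99]),np.percentile(z[m],[1,99]),np.polyfit(q[m][:,1],q[m][:,0],1))
def arc(f): return np.array(c['p'])*(1-f)+f*np.array([.5374,.1884,.30])
rows([(arc(f),(180,0,-76.314-29*f)) for f in np.linspace(0,1,11)[1:]])
```

```text
[ 0.63383551 -0.12529124  0.30076898] [ 0.42853829 -0.30295928 -2.45435172] [-0.02819941  0.10359597 -0.0223861 ] {'p': [0.6337198013775796, -0.12519660125322624, 0.3005], 'e': [180.0, 0.0, -76.31400000000001]}
scene 2783 [-0.04573028  0.00927012] [-0.08888581  0.08786022] [0.15408429 0.26872192] [0.00200768 0.00864009]
top 241 [-6.91652812e-02 -9.05729172e-05] [-0.08432988  0.09202486] [0.15556895 0.26893778] [-0.00230912 -0.00102193]
[[-0.0655, 0.0039, 0.0001], [-0.131, 0.0078, 0.0002], [-0.1965, 0.0116, 0.0003], [-0.262, 0.0155, 0.0004], [-0.3275, 0.0194, 0.0005], [-0.393, 0.0233, 0.0006], [-0.4585, 0.0271, 0.0007], [-0.524, 0.031, 0.0008], [-0.5895, 0.0349, 0.0009], [-0.655, 0.0388, 0.001]]
[[0.0, 0.0, 0.0081], [0.0, 0.0, 0.0161], [0.0, 0.0, 0.0242], [0.0, 0.0, 0.0322], [0.0, 0.0, 0.0403], [0.0, 0.0, 0.0483], [0.0, 0.0, 0.0564], [0.0, 0.0, 0.0644], [0.0, 0.0, 0.0725], [0.0, 0.0, 0.0806]]
```

Request:
jog_arm(travel=[[-0.02,0.001,0],[-0.07,0.004,0],[-0.14,0.008,0],[-0.225,0.013,0],[-0.32,0.019,0],[-0.42,0.025,0],[-0.51,0.03,0],[-0.585,0.035,0],[-0.635,0.038,0],[-0.655,0.0388,0.001]], dr=[[0,0,0.003],[0,0,0.009],[0,0,0.017],[0,0,0.028],[0,0,0.039],[0,0,0.052],[0,0,0.063],[0,0,0.072],[0,0,0.078],[0,0,0.0806]], claw=[0,0,0,0,0,0,0,0,0,0])

```text
time_s: 14.55
tcp_pos: [0.5364, 0.1899, 0.2994]
eef_rot: [180.0, 0.0, -105.3]
contact_force: [-0.5, -0.6, -1.7]
gripper_width: 0.0091
gripper_force: 25.0
```

```bash
cat > chk.py <<'E'
from mv import *
s=r.get_state(); print(s['tcp_pos'],s['eef_rot'],s['contact_force'],s['gripper_width'],load())
a=np.radians(-15.3); o=np.array([.5374,.1884])
for n in ['scene','top']:
    k=r.capture(n); M=T(k); P=cloud(k,M); z=P[...,2]
    q=(P[...,:2]-o)@np.array([[np.cos(a),-np.sin(a)],[np.sin(a),np.cos(a)]])
    zt=s['tcp_pos'][2]
    m=(abs(q[...,1])<.1)&(abs(q[...,1])>.03)&(abs(q[...,0])<.03)&(z>zt-.14)&(z<zt-.03)
    if m.sum()<30: print(n,m.sum()); continue
    f,*_=np.linalg.lstsq(np.c_[q[m][:,1],z[m]-zt-.019,np.ones(m.sum())],q[m][:,0],rcond=None)
    print(n,m.sum(),'yawslope %.4f tilt %.4f face x at bar %.4f at hinge %.4f'%(f[0],f[1],f[2],f[2]-.169*f[1]),'y',np.percentile(q[m][:,1],[1,99]))
    cv2.imwrite(f'pics/chk_{n}.png',k['pixels'][:,:,::-1])
    if n=='scene': # stand frame check from this camera: ridge rims
        mm=(abs(q[...,1])<.045)&(abs(q[...,0])<.1)&(abs(z-.058)<.006); print('stand60 x',np.percentile(q[mm][:,0],[2,98]) if mm.any() else '')
E
python3 chk.py
```

```text
[0.53638022 0.18986692 0.29935823] [ 1.79985221e+02  1.15233773e-03 -1.05291438e+02] [-0.52364687 -0.57557974 -1.74819386] 0.009078574820820879 {'p': [0.5373838824148742, 0.1884146241798107, 0.3], 'e': [180.0, -1.2722218725854067e-14, -105.33000000000001]}
scene 1633 yawslope 0.0019 tilt -0.0410 face x at bar 0.0038 at hinge 0.0107 y [-0.08729319  0.08899363]
stand60 x [-0.01577556  0.09769214]
top 78 yawslope -0.1194 tilt -0.0617 face x at bar -0.0162 at hinge -0.0058 y [-0.08711061 -0.03135299]
```

The tilt fit shows the hinge edge leaning about 2.4° to the back. I'll correct it with the tool and lower to just above the lead-in.

Request:
jog_arm(travel=[[0,0.001,0],[0,0.0016,0],[0,0.0016,0.02],[0,0.0016,0.045],[0,0.0016,0.075],[0,0.0016,0.105],[0,0.0016,0.13],[0,0.0016,0.15],[0,0.0016,0.16],[0,0.0016,0.16]], dr=[[-0.003,0,0],[-0.0065,0,0],[-0.0065,0,0],[-0.0065,0,0],[-0.0065,0,0],[-0.0065,0,0],[-0.0065,0,0],[-0.0065,0,0],[-0.0065,0,0],[-0.0065,0,0]], claw=[0,0,0,0,0,0,0,0,0,0])

```text
time_s: 15.9
tcp_pos: [0.5365, 0.1885, 0.2194]
eef_rot: [177.6, -0.0, -105.3]
contact_force: [-0.2, 0.1, -2.8]
gripper_width: 0.0088
gripper_force: 25.0
```

```bash
python3 chk.py
python3 - <<'E'
from mv import *
s=r.get_state(); k=r.capture('wrist'); M=T(k,s); P=cloud(k,M); z=P[...,2]
a=np.radians(-15.3); o=np.array([.5374,.1884])
q=(P[...,:2]-o)@np.array([[np.cos(a),-np.sin(a)],[np.sin(a),np.cos(a)]])
m=(abs(q[...,1])<.05)&(abs(q[...,0])<.1)&(abs(z-.058)<.004)
print(m.sum(), np.percentile(q[m],[2,98],axis=0) if m.any() else '')
k=r.capture('scene'); cv2.imwrite('pics/s2.png',cv2.resize(k['pixels'][160:300,310:450,::-1],None,fx=4,fy=4))
E
```

```text
[0.53645252 0.18852652 0.21936591] [ 1.77649849e+02 -1.75139539e-02 -1.05324383e+02] [-0.21665367  0.12232722 -2.78143513] 0.008771274622899011 {'p': [0.5373838824148742, 0.1884146241798107, 0.3], 'e': [180.0, -1.2722218725854067e-14, -105.33000000000001]}
scene 1376 yawslope 0.0013 tilt -0.0027 face x at bar 0.0053 at hinge 0.0057 y [-0.08797822  0.08799256]
stand60 x [-0.0130686   0.09727684]
top 80 yawslope -0.1078 tilt -0.0221 face x at bar -0.0138 at hinge -0.0101 y [-0.08851825 -0.03253541]
3934 [[ 0.01097633 -0.04882878]
 [ 0.09361831  0.04385469]]
```

View pics/s2.png

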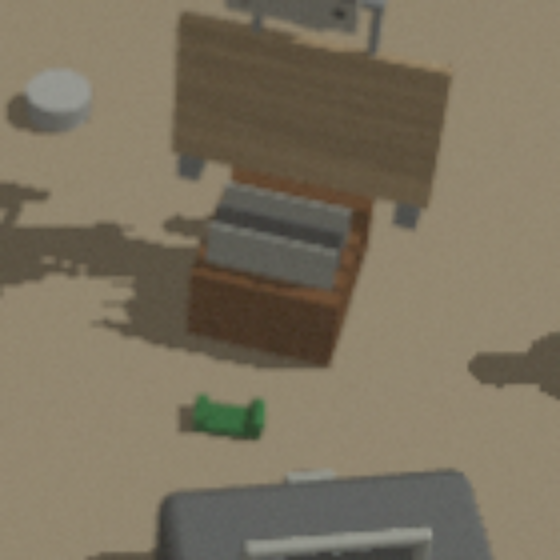

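The picture shows the lid upright just above the front slot, knuckles outside both stand ends at (190,165) and (405,215). It is aligned within about 1 mm, so I'll lower it.

Request:
jog_arm(travel=[[0,-0.0006,0.014],[0,-0.0012,0.028],[0,-0.0017,0.042],[0,-0.0023,0.055],[0,-0.0028,0.068],[0,-0.0033,0.08],[0,-0.0037,0.09],[0,-0.0041,0.1],[0,-0.0043,0.105],[0,-0.0043,0.105]], dr=[[0,0,0],[0,0,0],[0,0,0],[0,0,0],[0,0,0],[0,0,0],[0,0,0],[0,0,0],[0,0,0],[0,0,0]], claw=[0,0,0,0,0,0,0,0,0,0])

```text
time_s: 17.35
tcp_pos: [0.5364, 0.1885, 0.1669]
eef_rot: [177.7, -0.0, -105.3]
contact_force: [0.2, -0.3, -2.7]
gripper_width: 0.009
gripper_force: 25.0
```

Still hanging free with no contact force. I'll go down in small steps to the floor.

Request:
jog_arm(travel=[[0,0,0.002],[0,0,0.003],[0,0,0.004],[0,0,0.005],[0,0,0.006],[0,0,0.007],[0,-0.0003,0.008],[0,-0.0003,0.008],[0,-0.0003,0.008],[0,-0.0003,0.008]], dr=[[0,0,0],[0,0,0],[0,0,0],[0,0,0],[0,0,0],[0,0,0],[0,0,0],[0,0,0],[0,0,0],[0,0,0]], claw=[0,0,0,0,0,0,0,0,0,0])

```text
time_s: 18.6
tcp_pos: [0.5372, 0.1885, 0.1642]
eef_rot: [177.8, 0.0, -105.3]
contact_force: [-0.7, -1.5, 5.5]
gripper_width: 0.0091
gripper_force: 25.0
```

Request:
jog_arm(travel=[[0,0,0],[0,0,0],[0,0,0],[0,0,0],[0,0,0],[0,0,0],[0,0,0],[0,0,0],[0,0,0],[0,0,0]], dr=[[0,0,0],[0,0,0],[0,0,0],[0,0,0],[0,0,0],[0,0,0],[0,0,0],[0,0,0],[0,0,0],[0,0,0]], claw=[0,0,0.15,0.2,0.3,0.4,0.4,0.5,0.5,0.5])

```text
time_s: 19.85
tcp_pos: [0.5365, 0.1885, 0.163]
eef_rot: [177.7, 0.0, -105.3]
contact_force: [-0.2, -0.5, -0.6]
gripper_width: 0.0436
gripper_force: 0.0
```

```bash
python3 chk.py
```

```text
[0.53646319 0.18850571 0.16301736] [ 1.77659548e+02  1.17954793e-03 -1.05330134e+02] [-0.19985913 -0.48721232 -0.5539347 ] 0.043570769735295285 {'p': [0.5373838824148742, 0.1884146241798107, 0.3], 'e': [180.0, -1.2722218725854067e-14, -105.33000000000001]}
scene 1148 yawslope -0.0018 tilt 0.0034 face x at bar 0.0061 at hinge 0.0056 y [-0.08775049  0.08775891]
stand60 x [0.0021094  0.09775108]
top 155 yawslope 0.0196 tilt -0.0601 face x at bar -0.0072 at hinge 0.0029 y [-0.08886584 -0.03034127]
```

Released, and the lid stands upright in the slot. Now I'll retract upward.

Request:
jog_arm(travel=[[0,0,-0.01],[0,0.001,-0.03],[0,0.003,-0.07],[0,0.005,-0.12],[0,0.007,-0.17],[0,0.009,-0.22],[0,0.01,-0.25],[0,0.01,-0.25],[0,0.01,-0.25],[0,0.01,-0.25]], dr=[[0,0,0],[0,0,0],[0,0,0],[0,0,0],[0,0,0],[0,0,0],[0,0,0],[0,0,0],[0,0,0],[0,0,0]], claw=[0.5,0.5,0.5,0.5,0.5,0.5,0.5,0.5,0.5,0.5])

```text
time_s: 21.2
tcp_pos: [0.5362, 0.1883, 0.287]
eef_rot: [177.6, -0.1, -105.3]
contact_force: [-0.6, 0.2, -0.5]
gripper_width: 0.0437
gripper_force: 0.0
```

Run:
```python
from mv import *
a=np.radians(-15.3); o=np.array([.5374,.1884])
k=r.capture('scene'); P=cloud(k,T(k)); z=P[...,2]
q=(P[...,:2]-o)@np.array([[np.cos(a),-np.sin(a)],[np.sin(a),np.cos(a)]])
m=(abs(q[...,1])<.1)&(abs(q[...,0])<.03)&(z>.1)&(z<.2)
print(m.sum(),np.polyfit(z[m],q[m][:,0],1),np.percentile(z[m],[1,50,99,100]))
cv2.imwrite('pics/s3.png',cv2.resize(k['pixels'][140:300,310:470,::-1],None,fx=3,fy=3))
```

```text
994 [-0.01843917  0.00821048] [0.10039189 0.12794477 0.184716   0.18815985]
```

View pics/s3.png

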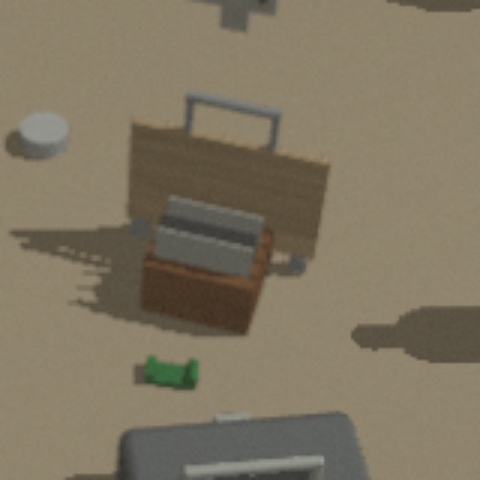

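The lid stands upright and free in the slot, its bar at (233,103), with the gripper clear above it. I'll hand the job in.

```bash
python3 -c "
from plant import r
print(r.close_job())"
```

```text
the job is handed in; nothing more can be done
None
```

The lid was swung upright, lifted off its pins and set down in the wide slot, then released only after it touched the bottom; the last picture shows it standing there within about 1° of upright with the gripper clear, and the job is handed in (no verdict was returned).

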